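# Put the spices away and get the pot ready for washing up

### The job

Clear up after cooking: put the orange saffron jar and the steel spice tin into the white storage bin, which has a lid that only opens part way, and drop the scrubbing brush into the black pot. Let things go low over the containers, not from high up. Once both spices are in the bin, press its lid down until you feel it seat fully shut; leave the pot and everything else standing where it is.

Things in the scene. Friction and masses are not known exactly. Their poses are not given: they have to be found in the camera images.
- bin: White painted steel storage bin, fixed: open-topped box 180 mm deep (its x), 300 mm wide (its y), 120 mm high, walls and floor 5 mm, with a wooden lid. Origin: centre of its underside, z up. Its x points away from the robot (yaw within 0.15 rad); the lid's hinge is on the robot's side (-x), the mouth opens to the far side, whose rim is at its x = +90 mm. Stands at the left or the right.
- lid (a joint): Angle of the bin's wooden lid, rad: 0 = shut flat on the rim, grows as it opens; hard stop at 0.75, so it overhangs most of the mouth: load slanting in from the far (+x) side. Starts at 0.66 to 0.745. Stiff hinge: the lid stays where it is left; pressing it down near its free edge takes 1 to 5 N until it meets the rim. Hinge axis: along the bin's y, through bin x = -90 mm, z = 120 mm.
- lid_edge (a point): Middle of the lid's free edge, on its upper face; when shut at bin x = 102 mm, z = 128 mm. The lid is a plain slab, 192 mm from hinge to free edge (12 mm past the far rim when shut), 300 mm wide, 8 mm thick, its underside level with the hinge axis.
- pot: Black nonstick pot, open, round, 210 mm across the rim, 110 mm high, wall 4 mm, with two small ear handles on opposite sides reaching about 145 mm from its axis, 1.3 kg, standing loose on the side where the bin is not. Origin: centre of its underside, z up.
- saffron_jar: Saffron jar of orange plastic, closed with a hinged cap of the same plastic: upright round jar, 44 mm diameter (45 mm at the cap), 80 mm tall, about 70 g. Origin: centre of its underside, z up; yaw does not matter except for a small hinge bump on its x side.
- tin: Plain steel spice tin, upright, rectangular: 55 mm (its x) by 36 mm (its y) by 78 mm tall, with a slightly smaller 7 mm raised lid on top (85 mm in all), about 90 g. Origin: centre of its underside, z up.
- brush: Wooden scrubbing brush lying bristles down, long side roughly along the robot's x (within 0.35 rad): 120 mm long (its x), 42 mm wide (its y), 40 mm high; the wooden back is the upper 20 mm, the bristle block below is 34 mm wide. About 90 g. Origin: centre of its underside, z up.
- cup: Bystander: white ceramic cup, 72 mm across, 85 mm high; leave alone. Origin: centre of its underside.
- preserve: Bystander: glass preserving jar with steel cap, 68 mm across, 100 mm high; leave alone. Origin: centre of its underside. It, the cup, the saffron jar and the tin stand in a row beyond the bin and the pot, two on each side of the brush, in any order, at least 105 mm from each other.
- jug: Bystander: glass measuring jug with handle, 110 mm across, 140 mm high, at the left; leave alone. Origin: centre of its underside.
- spatula: Bystander: wooden spatula, 245 mm long, 55 mm wide at the blade, 10 mm thick, lying at the right; leave alone. Origin: on its underside, near its middle.
- oil: Bystander: green glass oil bottle, 68 mm across, 230 mm high, at the back of the counter; leave alone. Origin: centre of its underside.
Mind the look-alikes: they are no part of the job. Of the things that look like the saffron_jar, the middle-sized one is meant.

How it is judged:
On the way, in this order (a step that is already met when the one before it is completed fails the run):
1. The saffron jar and the spice tin are both in the bin and released (x of saffron_jar in the frame of bin between -0.09 and 0.09 m and y of saffron_jar in the frame of bin between -0.15 and 0.15 m and z of saffron_jar in the frame of bin between -0.005 and 0.115 m and x of tin in the frame of bin between -0.09 and 0.09 m and y of tin in the frame of bin between -0.15 and 0.15 m and z of tin in the frame of bin between -0.005 and 0.115 m and contact force between the fingers and saffron_jar below 0.1 N and contact force between the fingers and tin below 0.1 N), for 0.2 s.
2. The bin's lid is pressed shut (value of joint lid below 0.035 rad), for 0.2 s.
At the end, for the whole second after the job is handed in: Saffron jar and tin lie within the walls of the bin (their origins inside its outline, below the rim), lid within 0.035 rad of shut; the brush lies in the upright pot (origin within 90 mm of its axis and less than 95 mm above its underside); all at rest (under 0.03 m/s) (x of saffron_jar in the frame of bin between -0.09 and 0.09 m and y of saffron_jar in the frame of bin between -0.15 and 0.15 m and z of saffron_jar in the frame of bin between -0.005 and 0.115 m and x of tin in the frame of bin between -0.09 and 0.09 m and y of tin in the frame of bin between -0.15 and 0.15 m and z of tin in the frame of bin between -0.005 and 0.115 m and horizontal distance between brush and pot below 0.09 m and z of brush in the frame of pot between -0.005 and 0.095 m and angle between pot's own z axis and vertical below 0.1 rad and value of joint lid below 0.035 rad and linear speed of each of saffron_jar, tin, brush below 0.03 m/s); the robot touches nothing.
It fails at once if A bystander (cup, preserving jar, jug, spatula, oil bottle) or the pot is moved more than 50 mm (distance of any of cup, preserve, jug, spatula, oil, pot from where it was at the start of the episode above 0.05 m).
It fails at once if The jar, the tin or the brush falls from high up (faster than 2 m/s, a drop of about 20 cm) (linear speed of any of saffron_jar, tin, brush above 2 m/s).
It also fails if it takes over 72 s, if anything falls off the work surface, if the arm or the gripper's body presses on something with over 40 N, if the wrist force passes 120 N, or if a joint passes its speed limit or range.

### The arm

A 6-joint arm with a two-finger parallel gripper is mounted at the origin on the work surface. World frame = base frame: x ahead of the robot, y to its left, z up, the work surface at z = 0. Lengths are in m, angles in rad, forces in N, time in s.
With the tool pointing down it reaches from about 0.425 to 1.125 m from the base axis. Payload 14.9 kg.
Tool frame: the origin (TCP) lies between the finger pads; the fingertips stand 19 mm ahead of it and the grasp point (between the pads) is the TCP; z points along the fingers, y is the line along which they close (so a half turn about z gives the same grasp; the last joint's range is limited). The gripper opens to 91 mm and grips with 3 to 60 N. Pads are 32 mm wide; open, the fingers measure 118 mm over their backs; the gripper's body (76 mm by 178 mm) begins 60 mm behind the grasp point.
Start: joints at [1.158, 0.379, 1.734, -0, 1.028, -0.033], TCP at [0.26, 0.65, 0.233] pointing down, gripper open.
Joint ranges: [-2.77, 2.77], [-0.74, 2.19], [0, 2.66], [-1.06, 4.2], [0.31, 2.87], [-3.08, 3.08]. Speed limits (rad/s): [1.89, 1.89, 2.39, 3.14, 3.14, 3.14].

### API

Orientations are given as a unit quaternion [x, y, z, w].
In Python, from rig import telemetry, viewer, ticket gives the robot as it stands.
- The arm moves only by the shell command python3 -m jog 'ROWS' [OPENING] [FORCE]. ROWS is a JSON object of lists of equal length, an entry for each row: "delta_pos": the shift along the tool's x, y, z each as a share of 750 mm, from -1 to 1, a list of three; "angular": the turn, a rotation vector about the tool's x, y, z each as a share of 90 degrees, from -1 to 1, a list of three. In form: {"delta_pos": [[dx, dy, dz], ...], "angular": [[wx, wy, wz], ...]}. A call has 1 to 12 rows; each row shifts and turns the commanded pose from where the row before left it, along the tool's axes as they then stand; what a row does not reach is not made up. A row lasts 1/10 s, in which the tool goes at most 50 mm and 8.59 degrees, less where a joint would pass 70% of its speed; a pose out of reach is approached as far as the arm can. A call with a number of a shift or a turn outside -1 to 1 is refused whole. A call with a gripper value outside its range is refused whole. OPENING is the opening, from -1 (shut) to 1 (fully open), set as the call begins (- or left out, the last holds). The fingers move at their own pace and stop on an object; FORCE is the grip in N (left out, the last holds). Time passes only in rows, so rows that do not move let the fingers close. It gives the time, the measured TCP pose, the force, the opening and the grip force at its end, in the units of the state.
- telemetry.get_obs(): the state, without advancing time (a new reading comes with each control period).
- viewer.capture(name): name is "scene" or "top" or "wrist"; returns (picture, depth): 384x512x3 uint8, red, green, blue; 384x512 float32, m along the optical axis (not along the pixel's ray), 0 where there is no reading.
- viewer.calibration(name): a dict with "vfov" (degrees; the focal length in pixels is half the picture's height over the tangent of half this angle, whatever the lens; pixels are square), "cx", "cy" (the principal point, pixels), "world_from_camera" (4x4, takes a point from camera to world coordinates). Camera axes: x right, y down, z forward; pixel columns grow to the right and rows downward; lengths in m; the calibration is good to about 2 mm. The wrist camera is an equidistant fisheye: a pixel r from the principal point sees the ray r / f radians off the axis. A picture is of the moment at which its call begins: read the wrist's pose just before it. calibration takes no time and is no camera call; for the wrist camera it gives the pose at the moment of the call.
- ticket.hand_in(): hands the job in; it is judged then, once.
The state is a dict: "t": time; "q": joint angles; "joint_vel": joint speeds; "joint_efforts": joint torques, N m; "eef_pos": TCP position; "ee_rot": TCP orientation; "ft_force": force on the tool from outside, world axes, zero at the start; "wrist_torque": the same for the moment, N m; "opening": finger opening in m; "gripper_force": force on a finger pad.
Only numpy, scipy, OpenCV 4.12 (cv2) and the standard library are available. Lean on these libraries where they do the work, as an engineer would, in place of code of your own. Each camera call takes 0.05 s, during which the arm holds its last target. There are 200 camera calls.

## Working session

There is one attempt and no reset: what is moved stays moved. The work goes in short steps, Python scripts to look and compute and a shell command to move; the robot and the scene stay as the last step left them, time stands still between calls to the robot, and variables do not carry over. Pictures are saved under pics/ and viewed, at most 10 in all, crops included, and the job is handed in when it is done.

```bash
ls; mkdir -p pics; cat > h.py <<'E'
import numpy as np, cv2, json
from rig import telemetry, viewer, ticket
from scipy.spatial.transform import Rotation as R
def cloud(name):
    c=viewer.calibration(name); img,d=viewer.capture(name)
    f=192/np.tan(np.radians(c['vfov']/2)); v,u=np.mgrid[:384,:512]
    P=np.stack([(u-c['cx'])/f*d,(v-c['cy'])/f*d,d,np.ones_like(d)],-1)@np.array(c['world_from_camera']).T
    P=P[...,:3]; P[d==0]=np.nan
    return img,d,P
def save(n,img): cv2.imwrite('pics/'+n+'.png',cv2.cvtColor(img,cv2.COLOR_RGB2BGR))
E
python3 - <<'E'
from h import *
o=telemetry.get_obs(); print(o)
a=cloud('scene');b=cloud('top')
np.savez('c.npz',si=a[0],sP=a[2],ti=b[0],tP=b[2])
for n in('scene','top'):
    c=viewer.calibration(n);print(n,c['vfov'],np.round(c['world_from_camera'],3))
save('both',cv2.resize(np.vstack([a[0],b[0]]),(400*1,600)))
save('top',cv2.resize(b[0],(800,600)));save('scene',cv2.resize(a[0],(800,600)))
E
```

```text
pics
{'t': 0.0, 'q': array([ 1.15768115e+00,  3.79422054e-01,  1.73476275e+00,  4.51432519e-06,
        1.02849238e+00, -3.33065222e-02]), 'joint_vel': array([-0.00111323,  0.00078077, -0.00031853, -0.00051352, -0.00024803,
        0.00101113]), 'joint_efforts': array([-2.48769124e-03, -7.63706231e+01, -4.34373629e+01,  6.49402617e-02,
        4.23372549e-02, -1.27244098e-04]), 'eef_pos': array([0.2593817 , 0.64977642, 0.23228774]), 'ee_rot': array([ 1.88766060e-01,  9.82021935e-01, -5.28384770e-04, -1.21921627e-04]), 'ft_force': array([ 1.19792309, -0.16982935, -0.63245171]), 'wrist_torque': array([ 0.02964159, -0.02665784, -0.00294855]), 'gripper_force': 0.0, 'opening': 0.09125260963095383}
scene 56.254404488078855 [[-5.550e-01  4.450e-01 -7.030e-01  1.374e+00]
 [ 8.320e-01  2.980e-01 -4.680e-01  5.420e-01]
 [ 1.000e-03 -8.450e-01 -5.360e-01  7.120e-01]
 [ 0.000e+00  0.000e+00  0.000e+00  1.000e+00]]
top 45.856649990211324 [[-0.002 -0.995  0.098  0.479]
 [-1.    -0.    -0.018  0.023]
 [ 0.018 -0.098 -0.995  1.416]
 [ 0.     0.     0.     1.   ]]
```

View pics/top.png

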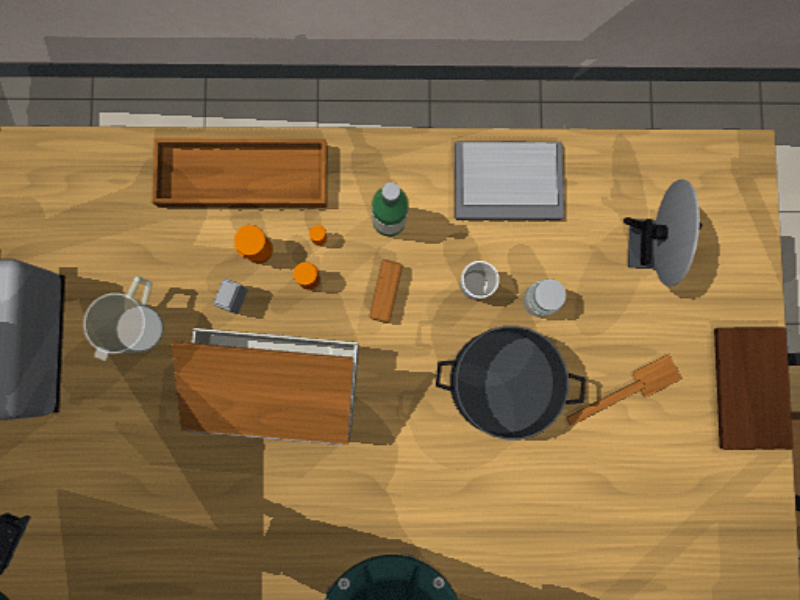

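View pics/scene.png

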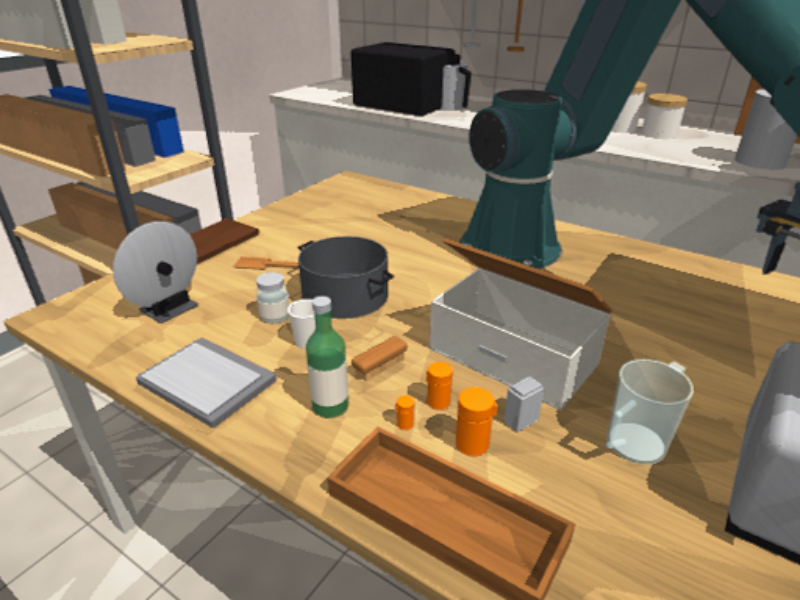

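The top view shows three orange jars: large at (251,243), small at (318,234) and middle-sized at (306,274). The middle one is the target. The tin is at (229,296), the brush at (386,291), the pot at (510,382), and the bin with its lid at (265,390). The scene view agrees: large (476,422), small (405,413), middle (439,386).

```bash
python3 - <<'E'
from h import *
z=np.load('c.npz')
for n in 'ts':
    I=z[n+'i'];P=z[n+'P'];hsv=cv2.cvtColor(I,cv2.COLOR_RGB2HSV)
    print(n)
    def rep(lab,m,amin=40):
        k,L,S,C=cv2.connectedComponentsWithStats(m.astype(np.uint8))
        for i in range(1,k):
            if S[i,4]<amin: continue
            p=P[L==i];p=p[~np.isnan(p[:,0])]
            zt=np.percentile(p[:,2],97);t=p[p[:,2]>zt-.006]
            c,s,a=cv2.minAreaRect((t[:,:2]*1000).astype(np.float32))
            print(lab,S[i,4],'px',(C[i]*800/512).round(),'ztop',zt.round(3),'rect',np.round(c),np.round(s),round(a,1))
    X,Y,Z=P[...,0],P[...,1],P[...,2]
    rep('orange',(hsv[...,0]<16)&(hsv[...,1]>225)&(hsv[...,2]>150)&(Z>.01),25)
    def box(lab,x0,x1,y0,y1,z0=.012,z1=.4):
        rep(lab,(X>x0)&(X<x1)&(Y>y0)&(Y<y1)&(Z>z0)&(Z<z1))
    if n=='t':
        box('all',.3,1.05,-.6,.6)
    else: box('all',.5,.95,-.4,.55)
# lid plane & bin from top
P=z['tP'].reshape(-1,3);I=z['ti'].reshape(-1,3).astype(int)
m=(P[:,0]>.3)&(P[:,0]<.75)&(P[:,1]>.05)&(P[:,1]<.45)&(P[:,2]>.1)
p=P[m];c=I[m];wood=(c[:,0]-c[:,2])>40
w=p[wood];A=np.c_[w[:,:2],np.ones(len(w))]
for _ in range(4):
    k=np.linalg.lstsq(A,w[:,2],rcond=None)[0];r=w[:,2]-A@k;g=abs(r)<.006;w=w[g];A=A[g]
print('lid plane',k,'angle',np.arctan(np.hypot(*k[:2])),'dir yaw',np.arctan2(-k[1],-k[0]),len(w),w.min(0),w.max(0))
print('lid rect',cv2.minAreaRect((w[:,:2]*1000).astype(np.float32)))
rim=p[(~wood)&(abs(p[:,2]-.12)<.006)]
print('rim',len(rim),cv2.minAreaRect((rim[:,:2]*1000).astype(np.float32)))
crop=z['si'][210:310,240:360];save('crop',cv2.resize(crop,(600,500)))
E
```

```text
t
all 1472 px [235. 171.] ztop 0.045 rect [890. 301.] [341. 131.] 89.8
all 3422 px [508. 180.] ztop 0.031 rect [ 878. -238.] [155. 212.] 1.2
all 1812 px [671. 233.] ztop 0.21 rect [ 747. -526.] [12. 97.] 88.0
all 629 px [389. 209.] ztop 0.233 rect [798.   4.] [27. 29.] 89.9
all 442 px [252. 243.] ztop 0.11 rect [739. 266.] [56. 56.] 80.6
all 112 px [318. 234.] ztop 0.062 rect [762. 145.] [28. 27.] 0.1
all 527 px [386. 290.] ztop 0.045 rect [651.  12.] [ 40. 118.] 76.8
all 298 px [481. 277.] ztop 0.089 rect [ 667. -168.] [69. 70.] 72.1
all 227 px [306. 275.] ztop 0.086 rect [678. 164.] [43. 40.] 44.7
all 1408 px [121. 321.] ztop 0.143 rect [580. 498.] [109. 109.] 24.7
all 313 px [230. 295.] ztop 0.09 rect [639. 312.] [27. 45.] 69.1
all 506 px [544. 297.] ztop 0.104 rect [ 636. -297.] [57. 56.] 75.6
all 1348 px [521. 382.] ztop 0.113 rect [ 474. -220.] [206. 206.] 89.0
all 6902 px [265. 389.] ztop 0.245 rect [519. 216.] [300.  20.] 84.9
s
orange 236 px [440. 390.] ztop 0.076 rect [696. 168.] [17. 40.] 15.9
orange 496 px [476. 429.] ztop 0.1 rect [757. 275.] [24. 55.] 30.4
orange 115 px
[... 418 characters left out ...]
.] ztop 0.138 rect [581. 496.] [110. 109.] 21.9
all 398 px [439. 382.] ztop 0.079 rect [681. 165.] [43. 42.] 75.5
all 872 px [475. 418.] ztop 0.104 rect [741. 265.] [57. 56.] 65.2
all 203 px [405. 409.] ztop 0.056 rect [764. 144.] [29. 29.] 72.1
all 1909 px [468. 490.] ztop 0.04 rect [887. 299.] [340. 125.] 90.0
lid plane [ 0.62277451 -0.06713528 -0.0784861 ] angle 0.5595929715916833 dir yaw 3.034207043368768 730 [0.4317018  0.07346438 0.17042277] [0.46692413 0.3721195  0.2001921 ]
lid rect ((448.22943115234375, 222.8118896484375), (298.5022888183594, 32.11111831665039), 88.6656265258789)
rim 339 ((472.6912841796875, 265.92822265625), (397.488037109375, 197.2181396484375), 82.29060363769531)
```

View pics/crop.png

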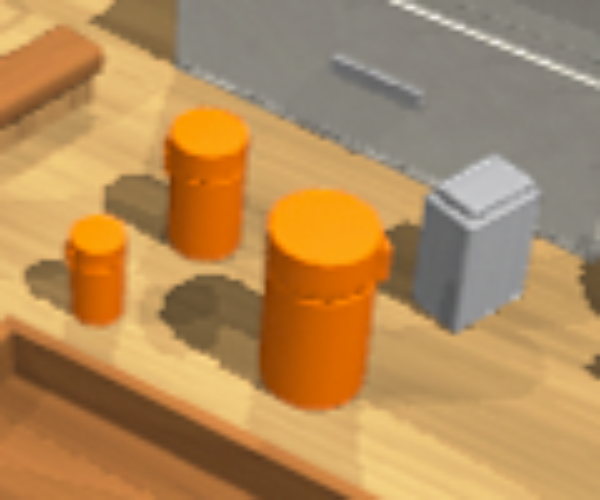

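The close crop shows the middle-sized jar at (208,185), about 80 mm tall with its hinge bump on the left, the tin at (476,240), the big jar at (320,300) and the small one at (97,270). The choice holds. Next I'll refine the bin frame and the tin.

```bash
python3 - <<'E'
from h import *
z=np.load('c.npz')
P=z['sP'].reshape(-1,3);X,Y,Z=P.T
# far wall of bin (outer face)
m=(Z>.02)&(Z<.11)&(X>.45)&(X<.60)&(Y>.05)&(Y<.40)
p=P[m]; 
# outer face = largest x for each y
k=np.polyfit(p[:,1],p[:,0],1)
for _ in range(8):
    r=p[:,0]-np.polyval(k,p[:,1]); g=(r>-.006)&(r<.008) if _>2 else r>-.02; p2=p[g];k=np.polyfit(p2[:,1],p2[:,0],1)
yaw=-np.arctan(k[0]);print('far wall x=%.4f*y+%.4f'%tuple(k),'yaw bin',np.arctan(-k[0]),len(p2),'y range',np.percentile(p2[:,1],[0.5,99.5]))
for n in 'st':
    Q=z[n+'P'].reshape(-1,3);X,Y,Z=Q.T
    off=.005 if n=='t' else 0
    e=Q[(abs(Z-off-.118)<.005)&(X>.42)&(X<.62)&(Y>.03)&(Y<.41)]
    c,s=np.cos(yaw),np.sin(yaw); b=e[:,:2]@np.array([[c,-s],[s,c]])
    print(n,'rim in yawed frame x',np.percentile(b[:,0],[1,99]),'y',np.percentile(b[:,1],[.5,99.5]))
    t=Q[(Z-off>.07)&(Z-off<.1)&(X>.595)&(X<.69)&(Y>.27)&(Y<.36)]
    for lo in(.07,.079):
        tt=t[t[:,2]-off>lo];print(n,'tin',lo,cv2.minAreaRect((tt[:,:2]*1000).astype(np.float32)),len(tt))
    t=Q[(Z-off>.236)&(Y>.03)&(Y<.42)&(X<.6)&(X>.45)]
    print('lid edge',cv2.minAreaRect((t[:,:2]*1000).astype(np.float32)),t[:,2].max()-off)
E
```

```text
far wall x=0.0889*y+0.5415 yaw bin -0.08866747392060804 2147 y range [0.06394454 0.35967041]
s rim in yawed frame x [0.39437732 0.54168611] y [0.1095999  0.40986991]
s tin 0.07 ((641.2816772460938, 311.3263854980469), (34.77849197387695, 56.30876159667969), 67.34217071533203) 222
s tin 0.079 ((641.4137573242188, 310.59283447265625), (28.268627166748047, 47.49006652832031), 70.8645248413086) 133
lid edge ((526.5225830078125, 214.98788452148438), (298.3022155761719, 12.508673667907715), 84.29751586914062) 0.24526151461864598
t rim in yawed frame x [0.42685053 0.53851578] y [0.11160335 0.41070812]
t tin 0.07 ((638.8383178710938, 311.68597412109375), (36.37869644165039, 54.59733963012695), 68.71943664550781) 215
t tin 0.079 ((639.3186645507812, 313.007568359375), (27.285490036010742, 45.35348892211914), 71.78445434570312) 104
lid edge ((520.43701171875, 215.83987426757812), (298.92047119140625, 16.719728469848633), 84.87373352050781) 0.24656653996485522
```

```bash
python3 -m jog '{"delta_pos": [[0,0,-0.06],[0,0,-0.06]], "angular": [[0,0,0],[0,0,0]]}' 1 20
```

```text
t: 0.3
eef_pos: [0.2592, 0.6493, 0.3224]
ee_rot: [0.189, 0.982, -0.002, -0.0]
ft_force: [-1.3, 1.1, 1.0]
opening: 0.091
gripper_force: 0.0
```

```bash
cat >> h.py <<'E'
B=np.array([.472,.219,0]); YB=-.0887
def binp(x,y,z): c,s=np.cos(YB),np.sin(YB); return B+[c*x-s*y,s*x+c*y,z]
def go(*targets,rot=None):
    "print tool-frame shares (rows at 46 mm) to go through the world targets, at fixed orientation"
    o=telemetry.get_obs(); p=o['eef_pos']; Q=R.from_quat(o['ee_rot']) if rot is None else rot
    y=Q.as_matrix(); print('tool y yaw',np.degrees(np.arctan2(y[1,1],y[0,1])).round(2),'z',y[:,2].round(3))
    for t in targets:
        d=Q.inv().apply(np.array(t)-p)/.75; n=int(np.ceil(np.linalg.norm(d)*750/46)) or 1
        print(np.round(t,3),'n',n,'each',np.round(d/n,4)); p=np.array(t)
E
python3 -m jog '{"delta_pos": [[-0.0581,-0.0209,0],[-0.0581,-0.0209,0],[-0.0581,-0.0209,0],[-0.0581,-0.0209,0],[-0.0581,-0.0209,0],[-0.0581,-0.0209,0],[-0.0581,-0.0209,0],[-0.0581,-0.0209,0],[-0.0581,-0.0209,0],[-0.0581,-0.0209,0],[-0.0581,-0.0209,0],[0,0,0]], "angular": [[0,0,0],[0,0,0],[0,0,0],[0,0,0],[0,0,0],[0,0,0],[0,0,0],[0,0,0],[0,0,0],[0,0,0],[0,0,0],[0,0,0]]}'
python3 -c "
from h import *
go([.640,.3118,.12],[.640,.3118,.062])"
```

```text
t: 1.5
eef_pos: [0.6438, 0.3087, 0.3223]
ee_rot: [0.191, 0.982, -0.0, 0.0]
ft_force: [-1.4, 0.3, -0.3]
opening: 0.0913
gripper_force: 0.0
tool y yaw 68.03 z [ 0.    -0.001 -1.   ]
[0.64  0.312 0.12 ] n 5 each [0.0013 0.0004 0.054 ]
[0.64  0.312 0.062] n 2 each [0.     0.     0.0387]
```

```bash
python3 -m jog '{"delta_pos": [[0.0013,0.0004,0.054],[0.0013,0.0004,0.054],[0.0013,0.0004,0.054],[0.0013,0.0004,0.054],[0.0013,0.0004,0.054],[0,0,0.0387],[0,0,0.0387],[0,0,0]], "angular": [[0,0,0],[0,0,0],[0,0,0],[0,0,0],[0,0,0],[0,0,0],[0,0,0],[0,0,0]]}'
python3 -m jog '{"delta_pos": [[0,0,0],[0,0,0],[0,0,0],[0,0,0],[0,0,0],[0,0,0]], "angular": [[0,0,0],[0,0,0],[0,0,0],[0,0,0],[0,0,0],[0,0,0]]}' -1 20
python3 -m jog '{"delta_pos": [[0,0,-0.04],[0,0,-0.06],[0,0,-0.06],[0,0,-0.06],[0,0,-0.06],[0,0,-0.06]], "angular": [[0,0,0],[0,0,0],[0,0,0],[0,0,0],[0,0,0],[0,0,0]]}'
```

```text
t: 2.3
eef_pos: [0.634, 0.3148, 0.0583]
ee_rot: [0.189, 0.982, -0.002, -0.003]
ft_force: [-0.8, -0.5, -0.1]
opening: 0.0912
gripper_force: 0.0
t: 2.9
eef_pos: [0.6369, 0.3155, 0.0627]
ee_rot: [0.189, 0.982, 0.0, 0.0]
ft_force: [0.0, -0.1, 0.7]
opening: 0.0463
gripper_force: 0.0
t: 3.5
eef_pos: [0.6365, 0.3153, 0.3195]
ee_rot: [0.189, 0.982, 0.0, 0.0]
ft_force: [-0.1, 0.3, 0.3]
opening: 0.0006
gripper_force: 0.0
```

The fingers close at about 75 mm/s, so I lifted too soon. I'll check where the tin is now.

```bash
python3 -m jog '{"delta_pos": [[0,0,0],[0,0,0]], "angular": [[0,0,0],[0,0,0]]}' 1 20
python3 - <<'E'
from h import *
I,d,P=cloud('scene');save('s2',cv2.resize(I[200:320,250:410],(800,600)))
t=P.reshape(-1,3);X,Y,Z=t.T
t=t[(Z>.03)&(Z<.12)&(X>.575)&(X<.70)&(Y>.25)&(Y<.38)]
print('ztop',np.percentile(t[:,2],98))
for lo in(.07,.079):
    tt=t[t[:,2]>lo]; 
    if len(tt)>5: print('tin',lo,cv2.minAreaRect((tt[:,:2]*1000).astype(np.float32)),len(tt))
go([.6405,.3115,.12],[.6405,.3115,.062])
E
```

```text
t: 3.7
eef_pos: [0.6371, 0.3156, 0.3185]
ee_rot: [0.189, 0.982, 0.001, 0.001]
ft_force: [-0.1, 0.6, -0.8]
opening: 0.014
gripper_force: 0.0
ztop 0.0845851413844822
tin 0.07 ((619.0958862304688, 322.7159118652344), (35.131961822509766, 106.26576232910156), 65.2010269165039) 226
tin 0.079 ((616.185302734375, 320.8989562988281), (30.438152313232422, 101.51670837402344), 67.17615509033203) 130
tool y yaw 68.24 z [-0. -0. -1.]
[0.64  0.312 0.12 ] n 5 each [-0.0014 -0.0005  0.0525]
[0.64  0.312 0.062] n 2 each [-0.      0.      0.0387]
```

View pics/s2.png

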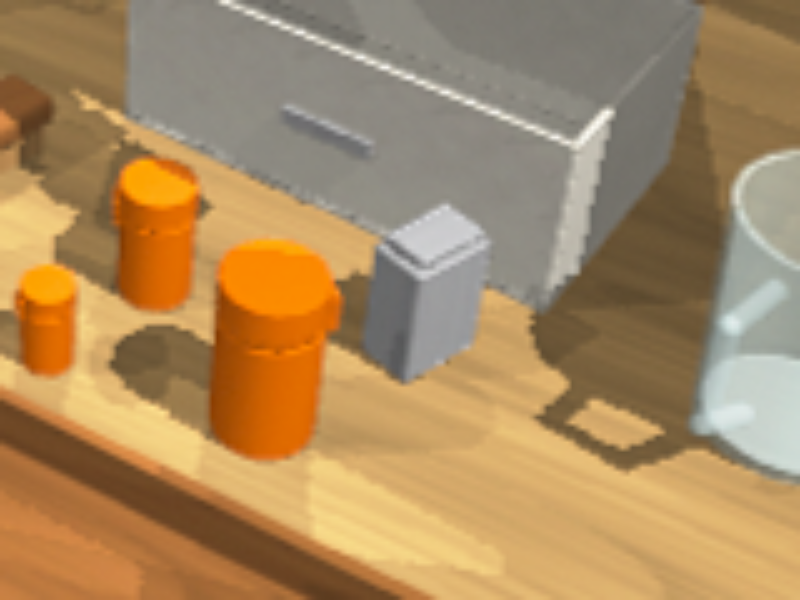

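The tin still stands untouched at crop (430,290), beside the bin and clear of the jars. I'll grasp it properly this time.

```bash
python3 -m jog '{"delta_pos": [[0,0,0],[0,0,0],[0,0,0],[0,0,0],[0,0,0.05],[-0.0014,-0.0005,0.055],[-0.0014,-0.0005,0.055],[-0.0014,-0.0005,0.055],[-0.0014,-0.0005,0.0525],[0,0,0.0387],[0,0,0.0337],[0,0,0]], "angular": [[0,0,0],[0,0,0],[0,0,0],[0,0,0],[0,0,0],[0,0,0],[0,0,0],[0,0,0],[0,0,0],[0,0,0],[0,0,0],[0,0,0]]}' 1 20
python3 -m jog '{"delta_pos": [[0,0,0],[0,0,0],[0,0,0],[0,0,0],[0,0,0],[0,0,0],[0,0,0],[0,0,0],[0,0,0],[0,0,0]], "angular": [[0,0,0],[0,0,0],[0,0,0],[0,0,0],[0,0,0],[0,0,0],[0,0,0],[0,0,0],[0,0,0],[0,0,0]]}' -1 20
```

```text
t: 4.95
eef_pos: [0.6381, 0.3116, 0.0588]
ee_rot: [0.189, 0.982, -0.002, -0.002]
ft_force: [-0.0, -1.0, 0.2]
opening: 0.0915
gripper_force: 0.0
t: 5.95
eef_pos: [0.6401, 0.3125, 0.0625]
ee_rot: [0.189, 0.982, -0.0, -0.0]
ft_force: [-1.4, -1.4, 1.7]
opening: 0.0361
gripper_force: 20.0
```

Gripped at 36.1 mm with 20 N. Next: lift, yaw onto the bin's axes and tilt 45°.

```bash
python3 -m jog '{"delta_pos": [[0,0,-0.03],[0,0,-0.06],[0,0,-0.06],[0,0,-0.06],[0,0,-0.06],[0,0,0],[0,0,0],[0,0,0],[0,0,0],[0,0,0],[0,0,0],[0,0,0]], "angular": [[0,0,0],[0,0,0],[0,0,0],[0,0,0],[0,0,-0.0928],[0,0,-0.0928],[0,0.0833,0],[0,0.0833,0],[0,0.0833,0],[0,0.0833,0],[0,0.0833,0],[0,0.0835,0]]}'
python3 -m jog '{"delta_pos": [[0,0,0],[0,0,0]], "angular": [[0,0,0],[0,0,0]]}'
python3 -c "
from h import *
go(binp(.166,.05,.264),binp(.010,.05,.108))"
```

```text
t: 7.15
eef_pos: [0.6405, 0.3125, 0.2651]
ee_rot: [0.041, 0.922, 0.017, -0.384]
ft_force: [-0.3, -0.7, -1.4]
opening: 0.0362
gripper_force: 20.0
t: 7.35
eef_pos: [0.6403, 0.3124, 0.2639]
ee_rot: [0.041, 0.923, 0.017, -0.381]
ft_force: [0.2, -0.6, -1.5]
opening: 0.0357
gripper_force: 20.0
tool y yaw 84.92 z [-0.703  0.062 -0.709]
[0.642 0.254 0.264] n 2 each [-0.0031 -0.0387 -0.0032]
[0.486 0.268 0.108] n 5 each [0.0001 0.     0.0588]
```

```bash
python3 -m jog '{"delta_pos": [[-0.0031,-0.0387,-0.0032],[-0.0031,-0.0387,-0.0032],[0,0,0],[0,0,0.042],[0,0,0.042],[0,0,0.042],[0,0,0.042],[0,0,0.042],[0,0,0.042],[0,0,0.042],[0,0,0],[0,0,0]], "angular": [[0,0,0],[0,0,0],[0,0,0],[0,0,0],[0,0,0],[0,0,0],[0,0,0],[0,0,0],[0,0,0],[0,0,0],[0,0,0],[0,0,0]]}'
python3 -c "
from h import *
save('s3',cv2.resize(cloud('scene')[0][120:320,200:467],(800,600)))"
```

```text
t: 8.55
eef_pos: [0.4865, 0.2685, 0.11]
ee_rot: [0.04, 0.923, 0.017, -0.381]
ft_force: [1.4, 0.4, 0.1]
opening: 0.0353
gripper_force: 20.0
```

View pics/s3.png

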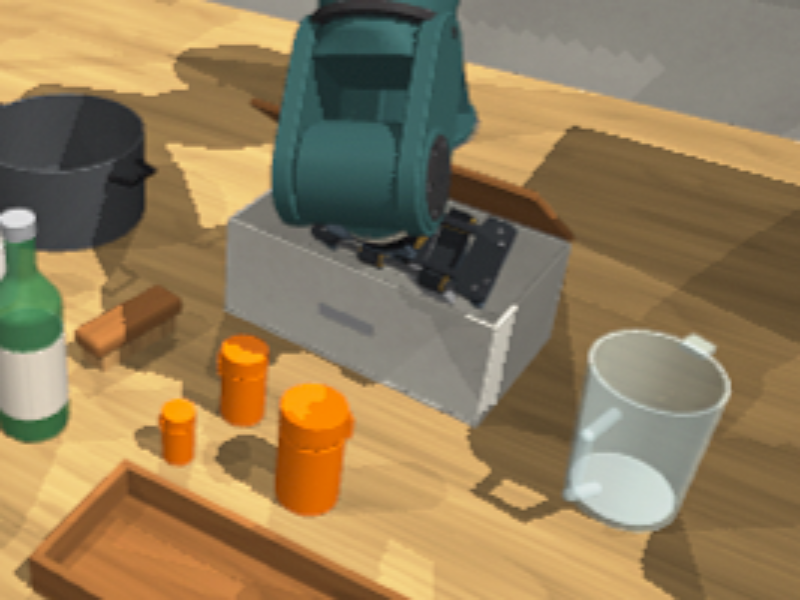

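The gripper reaches into the bin at (460,255) between rim and lid, with about zero force. I'll release and back out.

```bash
python3 -m jog '{"delta_pos": [[0,0,0],[0,0,0],[0,0,0],[0,0,0],[0,0,0],[0,0,0]], "angular": [[0,0,0],[0,0,0],[0,0,0],[0,0,0],[0,0,0],[0,0,0]]}' 0.3 20
python3 -m jog '{"delta_pos": [[0,0,-0.042],[0,0,-0.042],[0,0,-0.042],[0,0,-0.042],[0,0,-0.042],[0,0,-0.042],[0,0,-0.042],[0,0,-0.042],[0,0,0]], "angular": [[0,0,0],[0,0,0],[0,0,0],[0,0,0],[0,0,0],[0,0,0],[0,0,0],[0,0,0],[0,0,0]]}'
python3 -m jog '{"delta_pos": [[0,0,0],[0,0,0],[0,0,0],[0,0,0],[0,0,0],[0,0,0],[0,0,0],[0,0,0],[0,0,0]], "angular": [[0,-0.0833,0],[0,-0.0833,0],[0,-0.0833,0],[0,-0.0833,0],[0,-0.0833,0],[0,-0.0835,0],[0,0,0.0928],[0,0,0.0928],[0,0,0]]}' 1
python3 - <<'E'
from h import *
I,d,P=cloud('top');Q=P.reshape(-1,3);X,Y,Z=Q.T
hsv=cv2.cvtColor(I,cv2.COLOR_RGB2HSV).reshape(-1,3)
m=(hsv[:,0]<16)&(hsv[:,1]>200)&(abs(X-.68)<.04)&(abs(Y-.165)<.04)&(Z>.07)
print('jar',m.sum(),cv2.minAreaRect((Q[m][:,:2]*1000).astype(np.float32)) if m.sum()>5 else '')
go([.680,.165,.20],[.680,.165,.060])
E
```

```text
t: 9.2
eef_pos: [0.4864, 0.2678, 0.1091]
ee_rot: [0.041, 0.923, 0.017, -0.382]
ft_force: [0.3, 0.2, -0.2]
opening: 0.0594
gripper_force: 0.0
t: 10.1
eef_pos: [0.6665, 0.252, 0.2901]
ee_rot: [0.041, 0.924, 0.018, -0.38]
ft_force: [-0.1, 0.3, 0.3]
opening: 0.0594
gripper_force: 0.0
t: 11.0
eef_pos: [0.6628, 0.2522, 0.2865]
ee_rot: [0.19, 0.982, -0.0, -0.0]
ft_force: [0.2, -1.3, 0.1]
opening: 0.0908
gripper_force: 0.0
jar 103 ((672.6480712890625, 167.81134033203125), (36.28480529785156, 56.60367202758789), 25.84498405456543)
tool y yaw 68.43 z [-0.001 -0.    -1.   ]
[0.68  0.165 0.2  ] n 3 each [-0.0213 -0.0332  0.0385]
[0.68  0.165 0.06 ] n 4 each [-0.      0.      0.0467]
```

```bash
python3 -m jog '{"delta_pos": [[-0.0213,-0.0332,0.0385],[-0.0213,-0.0332,0.0385],[-0.0213,-0.0332,0.0385],[0,0,0],[0,0,0.0467],[0,0,0.0467],[0,0,0.0467],[0,0,0.0467],[0,0,0]], "angular": [[0,0,0],[0,0,0],[0,0,0],[0,0,0],[0,0,0],[0,0,0],[0,0,0],[0,0,0],[0,0,0]]}'
python3 -m jog '{"delta_pos": [[0,0,0],[0,0,0],[0,0,0],[0,0,0],[0,0,0],[0,0,0],[0,0,0],[0,0,0],[0,0,0],[0,0,0]], "angular": [[0,0,0],[0,0,0],[0,0,0],[0,0,0],[0,0,0],[0,0,0],[0,0,0],[0,0,0],[0,0,0],[0,0,0]]}' -1 20
```

```text
t: 11.95
eef_pos: [0.6778, 0.1649, 0.0564]
ee_rot: [0.187, 0.982, -0.001, -0.003]
ft_force: [-0.2, -0.7, 0.4]
opening: 0.0914
gripper_force: 0.0
t: 12.95
eef_pos: [0.6808, 0.165, 0.0608]
ee_rot: [0.189, 0.982, 0.0, 0.0]
ft_force: [-1.3, 0.0, 5.5]
opening: 0.0447
gripper_force: 20.0
```

```bash
python3 -m jog '{"delta_pos": [[0,0,-0.03],[0,0,-0.06],[0,0,-0.06],[0,0,-0.06],[0,0,-0.06],[0,0,0],[0,0,0],[0,0,0],[0,0,0],[0,0,0],[0,0,0],[0,0,0]], "angular": [[0,0,0],[0,0,0],[0,0,0],[0,0,0],[0,0,-0.0928],[0,0,-0.0928],[0,0.0833,0],[0,0.0833,0],[0,0.0833,0],[0,0.0833,0],[0,0.0833,0],[0,0.0835,0]]}'
python3 -m jog '{"delta_pos": [[0,0,0],[0,0,0]], "angular": [[0,0,0],[0,0,0]]}'
python3 -c "
from h import *
go(binp(.166,-.05,.264),binp(.010,-.05,.108))
save('s4',cv2.resize(cloud('scene')[0][100:320,200:493],(800,600)))"
```

```text
t: 14.15
eef_pos: [0.6809, 0.165, 0.2631]
ee_rot: [0.041, 0.922, 0.017, -0.385]
ft_force: [-0.8, 0.7, 0.2]
opening: 0.0446
gripper_force: 20.0
t: 14.35
eef_pos: [0.6807, 0.165, 0.262]
ee_rot: [0.041, 0.923, 0.017, -0.381]
ft_force: [-1.3, 0.8, -0.4]
opening: 0.045
gripper_force: 20.0
tool y yaw 84.93 z [-0.703  0.062 -0.709]
[0.633 0.154 0.264] n 2 each [ 0.023  -0.0098  0.021 ]
[0.478 0.168 0.108] n 5 each [0.0001 0.     0.0588]
```

View pics/s4.png

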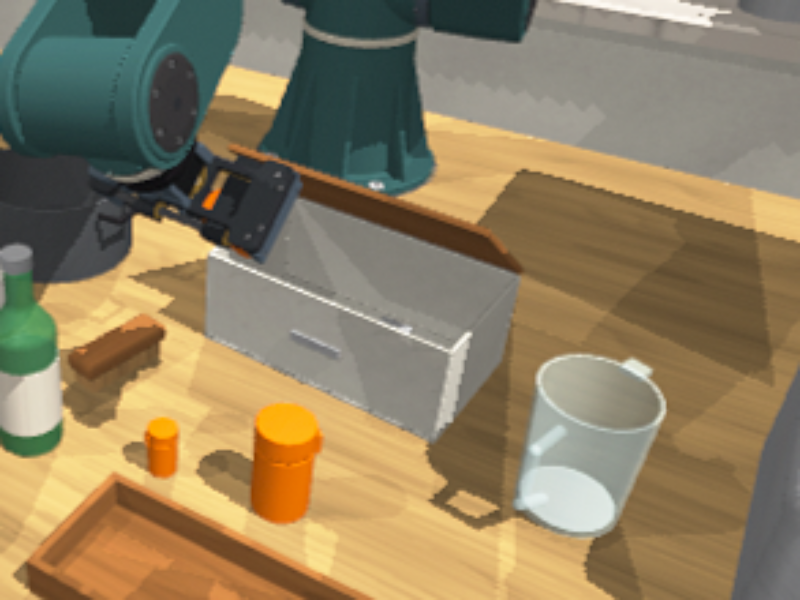

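The jar is held (orange at (213,192)). The tin is in the bin, its edge just showing at (400,327) behind the far wall. The lid has not moved. Inserting the jar now.

```bash
python3 -m jog '{"delta_pos": [[0.023,-0.0098,0.021],[0.023,-0.0098,0.021],[0,0,0],[0,0,0.042],[0,0,0.042],[0,0,0.042],[0,0,0.042],[0,0,0.042],[0,0,0.042],[0,0,0.042],[0,0,0],[0,0,0]], "angular": [[0,0,0],[0,0,0],[0,0,0],[0,0,0],[0,0,0],[0,0,0],[0,0,0],[0,0,0],[0,0,0],[0,0,0],[0,0,0],[0,0,0]]}'
python3 -m jog '{"delta_pos": [[0,0,0],[0,0,0],[0,0,0],[0,0,0],[0,0,0],[0,0,0]], "angular": [[0,0,0],[0,0,0],[0,0,0],[0,0,0],[0,0,0],[0,0,0]]}' 0.45 20
python3 -m jog '{"delta_pos": [[0,0,-0.042],[0,0,-0.042],[0,0,-0.042],[0,0,-0.042],[0,0,-0.042],[0,0,-0.042],[0,0,-0.042],[0,0,-0.042],[0,0,0]], "angular": [[0,0,0],[0,0,0],[0,0,0],[0,0,0],[0,0,0],[0,0,0],[0,0,0],[0,0,0],[0,0,0]]}'
python3 -c "
from h import *
a=cloud('scene');np.savez('c2.npz',sP=a[2],si=a[0]);save('s5',cv2.resize(a[0][150:300,240:440],(800,600)))"
```

```text
t: 15.6
eef_pos: [0.4782, 0.1685, 0.11]
ee_rot: [0.04, 0.923, 0.017, -0.381]
ft_force: [0.6, -0.0, -0.2]
opening: 0.0445
gripper_force: 20.0
t: 16.2
eef_pos: [0.4777, 0.1682, 0.1093]
ee_rot: [0.041, 0.923, 0.017, -0.382]
ft_force: [0.2, -0.0, -0.3]
opening: 0.0661
gripper_force: 0.0
t: 17.1
eef_pos: [0.6578, 0.1524, 0.2901]
ee_rot: [0.041, 0.924, 0.017, -0.38]
ft_force: [-0.2, 0.5, -0.5]
opening: 0.0659
gripper_force: 0.0
```

View pics/s5.png

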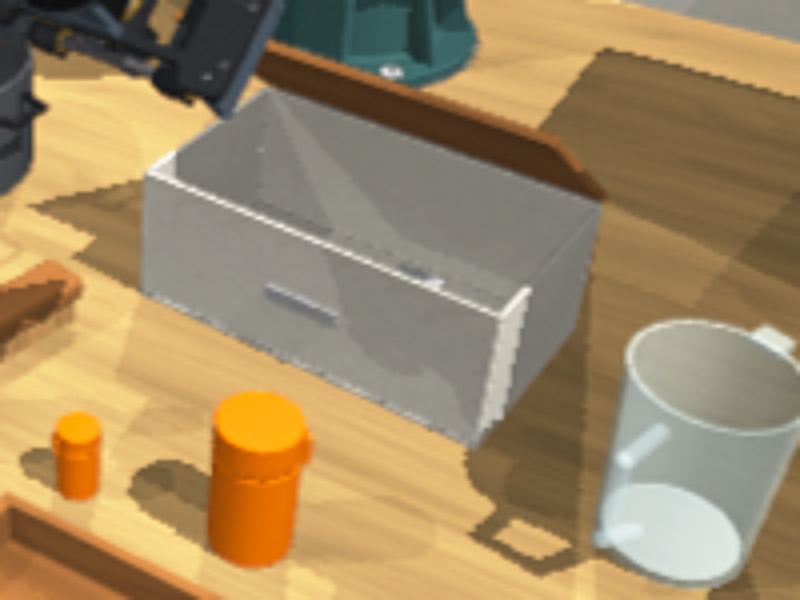

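Only the tin's edge shows at (430,280). The jar lies out of sight below the rim, and nothing was spilled outside. Next: untilt, close the fingers and move over the lid.

```bash
python3 -m jog '{"delta_pos": [[0,0,0],[0,0,0],[0,0,0],[0,0,0],[0,0,0],[0,0,0],[0,0,-0.05],[0,0,0],[0,0,0]], "angular": [[0,-0.0833,0],[0,-0.0833,0],[0,-0.0833,0],[0,-0.0833,0],[0,-0.0833,0],[0,-0.0835,0],[0,0,0],[0,0,0],[0,0,0]]}' -1 20
python3 -c "
from h import *
go(binp(.06,0,.325),binp(.06,0,.275),binp(.06,0,.147))"
```

```text
t: 18.05
eef_pos: [0.6543, 0.1526, 0.3247]
ee_rot: [0.044, 0.999, 0.0, -0.0]
ft_force: [0.1, -0.5, 0.6]
opening: 0.0003
gripper_force: 0.0
tool y yaw 84.97 z [-0.  0. -1.]
[0.532 0.214 0.325] n 3 each [ 0.0566  0.0223 -0.0001]
[0.532 0.214 0.275] n 2 each [-0.     -0.      0.0333]
[0.532 0.214 0.147] n 3 each [-0.     -0.      0.0569]
```

```bash
python3 -m jog '{"delta_pos": [[0.0491,0.0167,0],[0.0491,0.0167,0],[0.0491,0.0167,0],[0.0491,0.0167,0],[0,0,0.033],[0,0,0.03],[0,0,0]], "angular": [[0,0,0],[0,0,0],[0,0,0],[0,0,0],[0,0,0],[0,0,0],[0,0,0]]}'
python3 -m jog '{"delta_pos": [[0,0,0.018],[0,0,0.018],[0,0,0.018],[0,0,0.018],[0,0,0.018]], "angular": [[0,0,0],[0,0,0],[0,0,0],[0,0,0],[0,0,0]]}'
python3 -m jog '{"delta_pos": [[0,0,0.013],[0,0,0.013],[0,0,0.013],[0,0,0.013]], "angular": [[0,0,0],[0,0,0],[0,0,0],[0,0,0]]}'
```

```text
t: 18.75
eef_pos: [0.5104, 0.2148, 0.2737]
ee_rot: [0.044, 0.999, -0.001, -0.003]
ft_force: [-0.2, 0.1, 0.2]
opening: 0.0003
gripper_force: 0.0
t: 19.25
eef_pos: [0.5127, 0.2153, 0.209]
ee_rot: [0.044, 0.999, -0.0, -0.0]
ft_force: [0.3, -0.2, 1.4]
opening: 0.0005
gripper_force: 0.6
t: 19.65
eef_pos: [0.5129, 0.2155, 0.1706]
ee_rot: [0.044, 0.999, 0.0, 0.0]
ft_force: [1.9, -0.5, 1.4]
opening: 0.0008
gripper_force: 0.5
```

Contact is light and the lid is coming down. I'll press on to the seat.

```bash
python3 -m jog '{"delta_pos": [[0,0,0.01],[0,0,0.01],[0,0,0.006],[0,0,0.003],[0,0,0]], "angular": [[0,0,0],[0,0,0],[0,0,0],[0,0,0],[0,0,0]]}'
python3 -m jog '{"delta_pos": [[0,0,0.003],[0,0,0]], "angular": [[0,0,0],[0,0,0]]}'
```

```text
t: 20.15
eef_pos: [0.5126, 0.2154, 0.1492]
ee_rot: [0.044, 0.999, -0.0, -0.0]
ft_force: [-0.3, -0.6, 0.3]
opening: 0.0005
gripper_force: 0.0
t: 20.35
eef_pos: [0.5129, 0.2155, 0.1473]
ee_rot: [0.044, 0.999, 0.0, 0.0]
ft_force: [0.2, 0.7, 0.2]
opening: 0.0003
gripper_force: 0.0
```

```bash
python3 -m jog '{"delta_pos": [[0,0,0.003],[0,0,0]], "angular": [[0,0,0],[0,0,0]]}'
python3 -m jog '{"delta_pos": [[0,0,0.003],[0,0,0]], "angular": [[0,0,0],[0,0,0]]}'
python3 -c "
from h import *
a=cloud('top');save('s6',a[0])
Q=a[2].reshape(-1,3);b=(Q-B)@R.from_euler('z',YB).as_matrix()
m=(abs(b[:,0]-.0)<.1)&(abs(abs(b[:,1])-.12)<.02)
for x in (-.07,-.03,.01,.05,.09):
  k=m&(abs(b[:,0]-x)<.01);print(x,np.nanmedian(b[k,2]),k.sum())"
```

```text
t: 20.55
eef_pos: [0.513, 0.2155, 0.147]
ee_rot: [0.044, 0.999, -0.0, -0.0]
ft_force: [-14.0, -5.9, 36.1]
opening: 0.0006
gripper_force: 17.8
t: 20.75
eef_pos: [0.5132, 0.2156, 0.1468]
ee_rot: [0.044, 0.999, -0.0, -0.0]
ft_force: [-28.5, -11.0, 73.2]
opening: 0.0003
gripper_force: 36.0
-0.07 0.5981543874485276 434
-0.03 0.12948881719430028 147
0.01 0.1286005928161944 105
0.05 0.12862975067139348 100
0.09 0.12884124866550617 185
```

The force jumped to 73 N and the lid surface measures flat at 0.128–0.129 m, so it is seated. I'll back off, open and go for the brush.

```bash
python3 -m jog '{"delta_pos": [[0,0,-0.02],[0,0,-0.05],[0,0,-0.06],[0,0,0],[0,0,0]], "angular": [[0,0,0],[0,0,0],[0,0,0],[0,0,0.0941],[0,0,0]]}' 1 20
python3 -c "
from h import *
a=cloud('top');Q=a[2].reshape(-1,3);X,Y,Z=Q.T
b=(Q-B)@R.from_euler('z',YB).as_matrix()
k=(b[:,0]>.06)&(b[:,0]<.1)&(abs(b[:,1])<.14)&(Z<.2);print('lid edge z',np.nanmedian(Z[k]))
m=(X>.57)&(X<.73)&(abs(Y-.01)<.06)&(Z>.03)&(Z<.06)
print('brush',cv2.minAreaRect((Q[m][:,:2]*1000).astype(np.float32)),m.sum())
go([.653,.011,.2],[.653,.011,.03])"
```

```text
t: 21.3
eef_pos: [0.5132, 0.2156, 0.2415]
ee_rot: [0.119, 0.993, 0.001, 0.001]
ft_force: [-0.7, 0.2, -0.2]
opening: 0.0378
gripper_force: 0.0
lid edge z 0.1285291801878764
brush ((651.4668579101562, 11.249322891235352), (41.94950485229492, 120.35698699951172), 77.16923522949219) 527
tool y yaw 76.62 z [ 0.  0. -1.]
[0.653 0.011 0.2  ] n 6 each [-0.0409 -0.037   0.009 ]
[0.653 0.011 0.03 ] n 4 each [ 0.     -0.      0.0567]
```

```bash
python3 -m jog '{"delta_pos": [[-0.0409,-0.037,0.009],[-0.0409,-0.037,0.009],[-0.0409,-0.037,0.009],[-0.0409,-0.037,0.009],[-0.0409,-0.037,0.009],[-0.0409,-0.037,0.009],[0,0,0],[0,0,0.0567],[0,0,0.0567],[0,0,0.0567],[0,0,0.055],[0,0,0]], "angular": [[0,0,0],[0,0,0],[0,0,0],[0,0,0],[0,0,0],[0,0,0],[0,0,0],[0,0,0],[0,0,0],[0,0,0],[0,0,0],[0,0,0]]}'
python3 -m jog '{"delta_pos": [[0,0,0],[0,0,0],[0,0,0],[0,0,0],[0,0,0],[0,0,0],[0,0,0],[0,0,0],[0,0,0],[0,0,0]], "angular": [[0,0,0],[0,0,0],[0,0,0],[0,0,0],[0,0,0],[0,0,0],[0,0,0],[0,0,0],[0,0,0],[0,0,0]]}' -1 20
python3 -m jog '{"delta_pos": [[0,0,-0.03],[0,0,-0.06],[0,0,-0.06],[0,0,-0.06],[0,0,-0.05],[0,0,0],[0,0,0]], "angular": [[0,0,0],[0,0,0],[0,0,0],[0,0,0],[0,0,0],[0,0,0],[0,0,0]]}'
python3 -c "
from h import *
go([.475,-.220,.22],[.475,-.220,.075])"
```

```text
t: 22.55
eef_pos: [0.6481, 0.0109, 0.0249]
ee_rot: [0.116, 0.993, -0.0, -0.005]
ft_force: [-0.4, 0.6, 0.5]
opening: 0.0912
gripper_force: 0.0
t: 23.55
eef_pos: [0.6529, 0.0105, 0.0313]
ee_rot: [0.118, 0.993, 0.0, 0.0]
ft_force: [-2.1, -0.9, 6.4]
opening: 0.0418
gripper_force: 19.9
t: 24.25
eef_pos: [0.6529, 0.0105, 0.2263]
ee_rot: [0.118, 0.993, 0.0, 0.001]
ft_force: [0.2, 0.1, -2.1]
opening: 0.042
gripper_force: 19.9
tool y yaw 76.47 z [ 0.001 -0.    -1.   ]
[ 0.475 -0.22   0.22 ] n 7 each [ 0.0227 -0.0506  0.0012]
[ 0.475 -0.22   0.075] n 4 each [ 0.0001 -0.      0.0483]
```

```bash
python3 -m jog '{"delta_pos": [[0.0227,-0.0506,0],[0.0227,-0.0506,0],[0.0227,-0.0506,0],[0.0227,-0.0506,0],[0.0227,-0.0506,0],[0.0227,-0.0506,0],[0.0227,-0.0506,0],[0,0,0],[0,0,0]], "angular": [[0,0,0],[0,0,0],[0,0,0],[0,0,0],[0,0,0],[0,0,0],[0,0,0],[0,0,0],[0,0,0]]}'
python3 -m jog '{"delta_pos": [[0,0,0.04],[0,0,0.04],[0,0,0.04],[0,0,0.04],[0,0,0.03],[0,0,0.01],[0,0,0],[0,0,0]], "angular": [[0,0,0],[0,0,0],[0,0,0],[0,0,0],[0,0,0],[0,0,0],[0,0,0],[0,0,0]]}'
python3 -m jog '{"delta_pos": [[0,0,0],[0,0,0],[0,0,0],[0,0,0],[0,0,0]], "angular": [[0,0,0],[0,0,0],[0,0,0],[0,0,0],[0,0,0]]}' 0.4
python3 -m jog '{"delta_pos": [[0,0,-0.04],[0,0,-0.06],[0,0,-0.06],[0,0,-0.06],[0,0,-0.06],[0,0.06,0],[0,0.06,0],[0,0.06,0],[0,0.06,0],[0,0,0],[0,0,0]], "angular": [[0,0,0],[0,0,0],[0,0,0],[0,0,0],[0,0,0],[0,0,0],[0,0,0],[0,0,0],[0,0,0],[0,0,0],[0,0,0]]}'
python3 - <<'E'
from h import *
I,d,P=cloud('top');save('end',cv2.resize(I,(800,600)))
Q=P.reshape(-1,3);X,Y,Z=Q.T
c=I.reshape(-1,3).astype(int)
m=(np.hypot(X-.475,Y+.22)<.1)&(c[:,0]-c[:,2]>40)&(Z<.12)
print('brush',cv2.minAreaRect((Q[m][:,:2]*1000).astype(np.float32)),np.nanmedian(Z[m]),m.sum())
m=(np.hypot(X-.475,Y+.22)<.13)&(abs(Z-.113)<.004);print('pot',cv2.minAreaRect((Q[m][:,:2]*1000).astype(np.float32)))
b=(Q-B)@R.from_euler('z',YB).as_matrix()
k=(b[:,0]>.06)&(b[:,0]<.1)&(abs(b[:,1])<.14)&(Z<.2);print('lid edge z',np.nanmedian(Z[k]))
E
```

```text
t: 25.15
eef_pos: [0.4738, -0.2201, 0.2245]
ee_rot: [0.119, 0.993, 0.0, -0.001]
ft_force: [0.4, 1.0, -1.1]
opening: 0.0421
gripper_force: 19.9
t: 25.95
eef_pos: [0.4754, -0.2197, 0.0765]
ee_rot: [0.117, 0.993, -0.0, 0.0]
ft_force: [0.9, 0.3, -0.6]
opening: 0.0419
gripper_force: 19.9
t: 26.45
eef_pos: [0.4748, -0.22, 0.0761]
ee_rot: [0.118, 0.993, -0.0, 0.0]
ft_force: [0.6, 0.1, -0.2]
opening: 0.0638
gripper_force: 0.0
t: 27.55
eef_pos: [0.5168, -0.0442, 0.2859]
ee_rot: [0.117, 0.993, -0.0, -0.0]
ft_force: [0.6, -1.5, 0.3]
opening: 0.0638
gripper_force: 0.0
brush ((473.6712646484375, -217.6251220703125), (41.26361083984375, 118.67886352539062), 77.14553833007812) 0.044406819300880085 538
pot ((468.0938415527344, -228.8860626220703), (186.9808349609375, 207.51087951660156), 59.817195892333984)
lid edge z 0.12875096569060462
```

View pics/end.png

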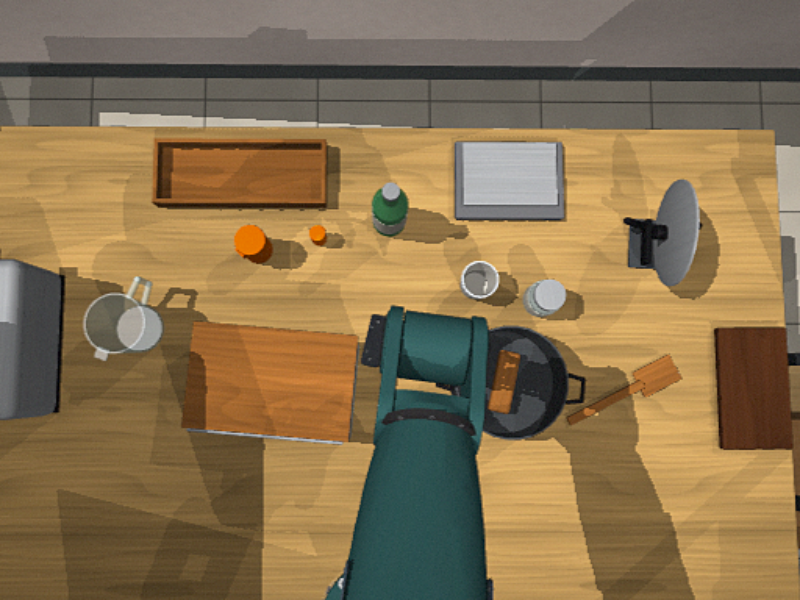

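The brush lies in the pot at (505,380), the lid is shut at (270,380), and the bystanders are where they started. The arm touches nothing.

```bash
python3 -c "
from rig import ticket
print(ticket.hand_in())"
```

```text
the job is handed in; nothing more can be done
None
```

The middle-sized saffron jar and the tin were released inside the bin, its lid is pressed fully shut, the brush lies in the pot, and the job was handed in about 28 s into the 72 s allowed; no verdict came back.

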